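Wind the cheese press open

TASK

Pressing is over: take the wooden grip of the crank on the cheese press and wind it clockwise (seen from above) through several full turns, until the steel pressing plate has come up out of the white mould and its underside stands well clear, at least 15 mm above the rim. Keep the crank down on its square shaft end the whole time, leave it seated there and let go; do not disturb the coffee mill beside the press.

Things in the scene. Friction and masses are not known exactly. Their poses are not given: they have to be found in the camera images.
- crank: Loose dark steel crank; its square socket (28 mm deep) sits by weight alone on the press's upright 16 mm square shaft end. Origin: centre of hub underside, on shaft axis, 204 mm above table, z up. +x points along the arm to the grip: upright wooden cylinder, 22 mm diameter, free-spinning, axis 60 mm from origin, 38 to 82 mm above it. Arm top at 36 mm; counterweight towards -x. Any start yaw.
- plate_underside (a point): Underside centre of the press's round steel plate (100 mm across), on the shaft axis. One clockwise crank turn (from above) raises it 16 mm; it starts 35 mm below the mould rim, at its lower stop; upper stop 4.5 turns later. Under 2 N at the grip turns it; it stays where left. The grip may spin in the fingers, so a gripper can keep its yaw.
- mould_rim (a point): Centre of the open rim, 85 mm above the table and on the shaft axis, of the white mould (120 mm across) in the cheese press: round wooden base 220 mm across, two steel posts, cross beam whose top is 200 mm above the table (post nuts 206 mm). All fixed to the table. Nothing nearby stands higher than the crank's grip.
- mill: Bystander to leave alone: loose hand coffee mill, upright dark and silver cylinder 80 mm across, 150 mm tall, with its own thin crank arm (knob 88 mm from its axis along own +x, top at 197 mm). Origin: centre of its underside.

How it is judged:
By the outcome, as a careful person would: the job done as asked, in the order asked, and still so for the second after the job is handed in, with the robot touching nothing.
It also fails if it takes over 72 s, if anything falls off the work surface, if the arm or the gripper's body presses on something with over 40 N, if the wrist force passes 120 N, or if a joint passes its speed limit or range.

ROBOT

A 7-joint arm with a two-finger parallel gripper is mounted at the origin on the work surface. World frame = base frame: x ahead of the robot, y to its left, z up, the work surface at z = 0. Lengths are in m, angles in rad, forces in N, time in s.
With the tool pointing down it reaches from about 0.425 to 0.875 m from the base axis. Payload 4.7 kg.
Tool frame: the origin (TCP) lies midway between the tips of the shut fingers; the grasp point (between the pads) lies 19 mm behind it; z points along the fingers, y is the direction in which the jaws open and shut (so a half turn about z gives the same grasp; the last joint's range is limited). The gripper opens to 87 mm and grips with 3 to 60 N. Pads are 19 mm wide; open, the fingers measure 117 mm over their backs; the gripper's body (75 mm by 190 mm) begins 51 mm behind the grasp point.
Start: joints at [-1.106, 0.321, -0.07, 1.45, 0.023, 1.371, -0.057], TCP at [0.283, 0.585, 0.223] pointing down, gripper open.
Joint ranges: [-2.86, 2.86], [-0.3, 2.09], [-1.38, 1.24], [0.06, 2.45], [-1.56, 4.7], [0.09, 2.05], [-2.69, 2.69]. Speed limits (rad/s): [2.57, 2.57, 3.14, 3.14, 3.14, 3.14, 3.14].

INTERFACE

Orientations are given as a rotation vector (axis times angle).
In Python, from bench import ctrl, optics gives the robot as it stands. The module is installed in compiled form; this text tells all that it offers.
- The arm moves only by the tool step_arm, never from a script. Its argument "deltas" is a list of rows, each a list of 7 numbers: the turn, a rotation vector about the tool's x, y, z in degrees, then the shift along the tool's x, y, z in mm, then the finger opening in mm, from 0 to 87. A call has exactly 8 rows; each row is the pose to reach, as a shift and turn from the pose commanded when the call began, along the tool's axes at that moment; what a row does not reach only later rows make up. A row lasts 1/8 s, in which the tool goes at most 62.5 mm and 10.7 degrees, less where a joint would pass 70% of its speed; a pose out of reach is approached as far as the arm can. A call with a gripper value outside its range is refused whole. The fingers move at their own pace and stop on an object; "newtons" is the grip in N (left out, the last holds). Time passes only in rows, so rows that repeat a pose let the fingers close, or fill a call up. It gives the time, the measured TCP pose, the force and the opening at its end, in the units of the state.
- ctrl.get_state(): the state, without advancing time (a new reading comes with each control period).
- optics.get_image(name): name is "side" or "top"; returns the picture (384x512x3 uint8, red, green, blue); there is no depth.
- optics.get_calibration(name): a dict with "K" (3x3 intrinsics, pixels), "R" (3x3) and "t" (3): a world point X has camera coordinates R X + t. Camera axes: x right, y down, z forward; pixel columns grow to the right and rows downward; lengths in m; the calibration is good to about 2 mm. A picture is of the moment at which its call begins. get_calibration takes no time and is no camera call.
- ctrl.close_job(): hands the job in, once; it reports no verdict.
The state is a dict: "time": time; "joint_positions": joint angles; "qd": joint speeds; "joint_torque": joint torques, N m; "position": TCP position; "tool_rot": TCP orientation; "ft_force": force on the tool from outside, world axes, zero at the start; "torque": the same for the moment, N m; "grip_width": opening from 0.0 (shut) to 1.0 (fully open).
Only numpy, scipy, OpenCV 4.12 (cv2) and the standard library are available. Lean on these libraries where they do the work, as an engineer would, in place of code of your own. Each camera call takes 0.05 s, during which the arm holds its last target.

## Working session

There is one attempt and no reset: what is moved stays moved. The work goes in short steps, Python scripts to look and compute and a tool call to move; the robot and the scene stay as the last step left them, time stands still between calls to the robot, and variables do not carry over. Pictures are saved under pics/ and viewed, and the job is handed in when it is done.

Besides the shell and the picture viewer there is one more tool, called after "Call:" as name([rows], argument=value, ...), one row to a line, values as JSON. step_arm: Moves the arm, as the interface text tells. Its arguments: {"type":"object","properties":{"deltas":{"type":"array"},"newtons":{"type":"number"}},"required":["deltas"]}

```bash
mkdir -p pics
python3 - <<'E'
from bench import ctrl, optics
import cv2,numpy as np
print(ctrl.get_state())
for n in("side","top"):
    im=optics.get_image(n); cv2.imwrite(f"pics/{n}0.png",im[:,:,::-1]); np.save(f"pics/{n}0.npy",im)
    c=optics.get_calibration(n); print(n,c)
E
```

```text
{'time': 0.0, 'joint_positions': array([-1.10588703,  0.32177541, -0.07007394,  1.45170616,  0.0226324 ,
        1.37080078, -0.05689345]), 'qd': array([ 0.00020421,  0.0004072 , -0.00081607,  0.00066064,  0.00033433,
        0.00037732, -0.00107526]), 'joint_torque': array([-3.55806715e-04, -4.91296041e+01, -4.03811065e-01, -3.12521803e+01,
       -6.38586958e-02,  4.39503312e-02,  1.92426464e-04]), 'position': array([0.28301556, 0.58451955, 0.22147671]), 'tool_rot': array([-7.02030866e-01, -3.06184852e+00,  2.95401300e-03]), 'ft_force': array([-0.10911693,  0.14495986, -0.03438584]), 'torque': array([-0.01432768, -0.02716309, -0.01875855]), 'grip_width': 0.9980573584498572}
side {'K': array([[473.9506637 ,   0.        , 250.2092677 ],
       [  0.        , 473.9506637 , 194.14763519],
       [  0.        ,   0.        ,   1.        ]]), 'R': array([[ 0.95206711, -0.30567666, -0.01140191],
       [-0.22332472, -0.66913364, -0.7087921 ],
       [ 0.2090318 ,  0.67736397, -0.70532528]]), 't': array([-0.51385258,  0.21237235,  0.99703089])}
top {'K': array([[374.86663559,   0.        , 251.01283952],
       [  0.        , 374.86663559, 191.08374174],
       [  0.        ,   0.        ,   1.        ]]), 'R': array([[ 0.00428641, -0.99996649, -0.00697533],
       [-0.99685992, -0.00372134, -0.07909773],
       [ 0.07906912,  0.00729247, -0.99684246]]), 't': array([0.00405114, 0.58546031, 0.76100326])}
```

View pics/side0.png

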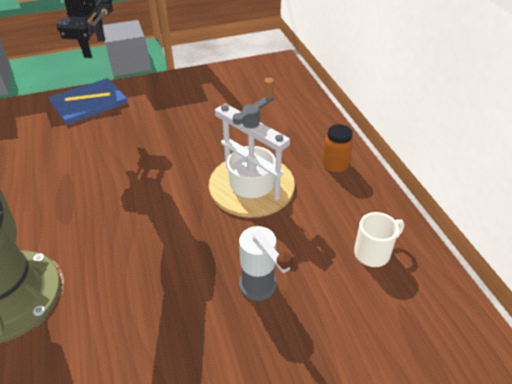

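View pics/top0.png

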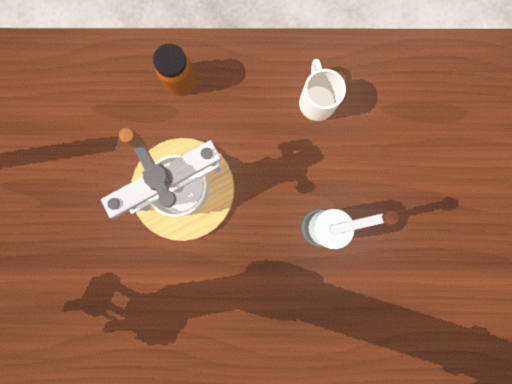

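The side view shows the crank hub at about (250,114) and the grip at (269,88). In the top view the hub is at about (154,178), the grip top at (126,135), the post nuts at (114,204) and (207,154), and the mill at (334,229) with its arm pointing right. Next I'll measure these positions.

```bash
cat > h.py <<'E'
import numpy as np,cv2
from bench import ctrl, optics
def onplane(n,px,z):
    c=optics.get_calibration(n); R,t,K=c["R"],c["t"],c["K"]
    d=R.T@np.linalg.inv(K)@np.array([px[0],px[1],1.]); o=-R.T@t
    return o+d*(z-o[2])/d[2]
def ray(n,px):
    c=optics.get_calibration(n); R,t,K=c["R"],c["t"],c["K"]
    d=R.T@np.linalg.inv(K)@np.array([px[0],px[1],1.]); return -R.T@t,d/np.linalg.norm(d)
def tri(a,b):
    A=np.zeros((3,3));v=np.zeros(3)
    for o,d in(a,b):
        P=np.eye(3)-np.outer(d,d);A+=P;v+=P@o
    return np.linalg.solve(A,v)
def proj(n,X):
    c=optics.get_calibration(n); p=c["K"]@(c["R"]@np.array(X)+c["t"]); return p[:2]/p[2]
E
python3 - <<'E'
from h import *
for n,(x0,y0,x1,y1) in dict(top=(95,110,220,220),side=(205,70,300,210)).items():
    im=np.load(f"pics/{n}0.npy")[y0:y1,x0:x1]
    cv2.imwrite(f"pics/{n}0z.png",cv2.resize(im[:,:,::-1],None,fx=5,fy=5 if n=="top" else 4,interpolation=cv2.INTER_CUBIC))
im=np.load("pics/top0.npy"); hsv=cv2.cvtColor(im,cv2.COLOR_RGB2HSV)
print(hsv[128:150:2,126]); print(hsv[135,112:142:2]); print(hsv[120,110])
# nuts
a=onplane("top",(114,204),.206);b=onplane("top",(207,154),.206);print(a,b,(a+b)/2)
print("hub",onplane("top",(154,178),.24)); print("grip",onplane("top",(126,135),.286))
print("base",onplane("top",(182,188),.02))
print("mill",onplane("top",(334,229),.15), onplane("top",(392,218),.19))
E
```

```text
[[ 13 148 188]
 [ 13 146 201]
 [ 13 148 200]
 [ 13 147 206]
 [ 14 144 205]
 [ 13 146 208]
 [ 13 143 211]
 [ 13 140 155]
 [ 11 141 147]
 [  9 148 153]
 [ 10 147 160]]
[[ 10 154 152]
 [ 10 145 155]
 [  9 147 154]
 [ 10 148 172]
 [ 13 151 214]
 [ 14 148 213]
 [ 14 149 210]
 [ 14 150 202]
 [ 13 148 208]
 [ 14 148 205]
 [ 13 143 182]
 [ 13 142 120]
 [ 14 134 118]
 [ 12 123 114]
 [  9 128 139]]
[ 10 151 150]
[0.54935714 0.22454127 0.206     ] [0.63081992 0.07648134 0.206     ] [0.59008853 0.1505113  0.206     ]
hub [0.58762664 0.1522407  0.24      ]
grip [0.64319105 0.18092738 0.286     ]
base [0.59166182 0.15169918 0.02      ]
mill [ 0.50988972 -0.13888262  0.15      ] [ 0.52900271 -0.22510788  0.19      ]
```

View pics/top0z.png

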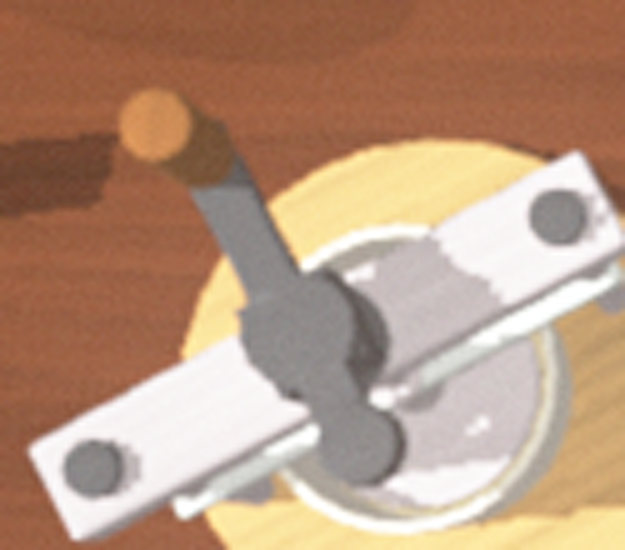

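View pics/side0z.png

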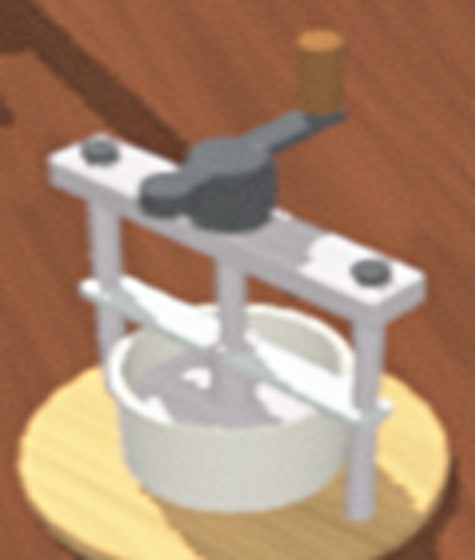

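Run:
```python
from h import *
from scipy.spatial.transform import Rotation as Ro
a=onplane("top",(113.6,203.6),.206);b=onplane("top",(206.6,153.2),.206);ax=(a+b)/2;print("axis top",ax)
# side nuts zoom (100,150),(371,270) /5,/4
s1=(205+100/5,70+150/4);s2=(205+371/5,70+270/4)
a2=onplane("side",s1,.206);b2=onplane("side",s2,.206);print(a2,b2,"axis side",(a2+b2)/2)
g1=(126,135);g2=(205+321/5,70+41/4)
print("grip side",onplane("side",g2,.286),"top",onplane("top",g1,.286),"tri",tri(ray("top",g1),ray("side",g2)))
print("nuts tri",tri(ray("top",(113.6,203.6)),ray("side",s1)),tri(ray("top",(206.6,153.2)),ray("side",s2)))
im=np.load("pics/top0.npy").astype(int)
m=((im[:,:,0]>175)&(im[:,:,2]<120)).astype(np.uint8);sub=m[120:150,110:150]
y,x=np.nonzero(sub);print("blob",x.mean()+110,y.mean()+120,len(x))
R=Ro.from_rotvec(ctrl.get_state()["tool_rot"]).as_matrix();print(R.round(4))
for g in((.643,.181),):
    print(R.T@(np.array([*g,.25])-ctrl.get_state()["position"]))
```

```text
axis top [0.59106088 0.1511759  0.206     ]
[0.55058453 0.22035048 0.206     ] [0.63194288 0.07280548 0.206     ] axis side [0.59126371 0.14657798 0.206     ]
grip side [0.64394966 0.17639984 0.286     ] top [0.64319105 0.18092738 0.286     ] tri [0.64495987 0.18195142 0.28244229]
nuts tri [0.55108874 0.22643343 0.20195796] [0.6333128  0.07753106 0.20206414]
blob 125.26415094339623 134.62264150943395 159
[[-9.001e-01  4.357e-01 -6.000e-04]
 [ 4.357e-01  9.001e-01 -1.500e-03]
 [-1.000e-04 -1.700e-03 -1.000e+00]]
[-0.49984728 -0.20648389 -0.02801717]
```

Call:
step_arm([
  [0, 0, 0, 0, 0, -55, 87],
  [0, 0, 0, -20, -8, -105, 87],
  [0, 0, 0, -70, -29, -105, 87],
  [0, 0, 0, -120, -50, -105, 87],
  [0, 0, 0, -175, -73, -105, 87],
  [0, 0, 0, -230, -95, -105, 87],
  [0, 0, 0, -285, -118, -105, 87],
  [0, 0, 0, -340, -141, -105, 87],
])

```text
time: 1.1
position: [0.5287, 0.3084, 0.3272]
tool_rot: [-0.702, -3.062, 0.0]
ft_force: [0.1, 0.8, 0.4]
grip_width: 1.0
```

Call:
step_arm([
  [0, 0, 0, -55, -23, 0, 87],
  [0, 0, 0, -100, -42, 0, 87],
  [0, 0, 0, -140, -58, 0, 87],
  [0, 0, 0, -155, -64, 0, 87],
  [0, 0, 0, -161, -67, 0, 87],
  [0, 0, 0, -161, -67, 0, 87],
  [0, 0, 0, -161, -67, 0, 87],
  [0, 0, 0, -161, -67, 0, 87],
])

```text
time: 2.1
position: [0.643, 0.181, 0.3279]
tool_rot: [-0.699, -3.063, -0.001]
ft_force: [0.1, 0.2, -0.2]
grip_width: 0.999
```

Run:
```python
from h import *
s=ctrl.get_state();print(s)
for n in("side","top"):
    im=optics.get_image(n); cv2.imwrite(f"pics/{n}1.png",im[:,:,::-1])
from scipy.spatial.transform import Rotation as Ro
R=Ro.from_rotvec(s["tool_rot"]).as_matrix();print(R.round(4), R.T@(np.array([.6437,.179,.25])-s["position"]))
```

```text
{'time': 2.1, 'joint_positions': array([-0.49342715,  0.3383971 ,  0.24872838,  1.23248146, -0.08250251,
        1.58000648,  0.86300844]), 'qd': array([ 2.34745567e-03,  1.69539310e-03,  4.51758783e-03, -2.08069509e-03,
        1.05446484e-03,  4.25574509e-04, -9.19372396e-05]), 'joint_torque': array([ 1.89603347e-02, -4.94651484e+01,  2.76478060e+00, -3.17362761e+01,
       -1.52390456e-02,  8.19194061e-02, -2.39135086e-03]), 'position': array([0.64295027, 0.18097006, 0.32785054]), 'tool_rot': array([-6.98949516e-01, -3.06284044e+00, -1.20378097e-03]), 'ft_force': array([ 0.12365854,  0.21650843, -0.21281659]), 'torque': array([-0.04960122, -0.00022232,  0.02330925]), 'grip_width': 0.9992705225701649}
[[-9.010e-01  4.338e-01  2.000e-04]
 [ 4.338e-01  9.010e-01  8.000e-04]
 [ 2.000e-04  7.000e-04 -1.000e+00]] [-0.0015444  -0.00150773  0.07784915]
```

View pics/side1.png

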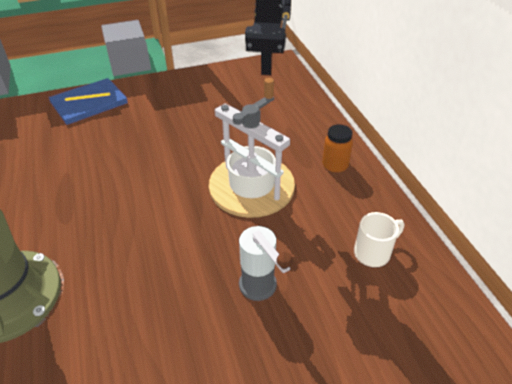

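The gripper hangs directly over the grip: its fingers are at (267,70) and the grip is at (269,88). I'll descend and close lightly.

Call:
step_arm([
  [0, 0, 0, -1, -1, 25, 87],
  [0, 0, 0, -1, -1, 50, 87],
  [0, 0, 0, -1, -1, 70, 87],
  [0, 0, 0, -1, -1, 78, 87],
  [0, 0, 0, -1, -1, 78, 87],
  [0, 0, 0, -1, -1, 78, 60],
  [0, 0, 0, -1, -1, 78, 40],
  [0, 0, 0, -1, -1, 78, 30],
], newtons=8)

```text
time: 3.2
position: [0.6443, 0.1783, 0.2502]
tool_rot: [0.702, 3.061, 0.001]
ft_force: [-0.0, 0.1, 0.5]
grip_width: 0.742
```

Call:
step_arm([
  [0, 0, 0, 0, 0, 0, 26],
  [0, 0, 0, 0, 0, 0, 20],
  [0, 0, 0, 0, 0, 0, 15],
  [0, 0, 0, 0, 0, 0, 15],
  [0, 0, 0, 0, 0, 0, 15],
  [0, 0, 0, 0, 0, 0, 15],
  [0, 0, 0, 0, 0, 0, 15],
  [0, 0, 0, 0, 0, 0, 15],
])

```text
time: 4.2
position: [0.6441, 0.1785, 0.2497]
tool_rot: [0.702, 3.062, 0.001]
ft_force: [0.8, 1.2, 0.5]
grip_width: 0.248
```

Run:
```python
from h import *
s=ctrl.get_state();print(s)
for n in("side","top"):
    im=optics.get_image(n); cv2.imwrite(f"pics/{n}2.png",im[:,:,::-1])
    if n=="side": cv2.imwrite(f"pics/{n}2z.png",cv2.resize(im[20:220,180:330,::-1],None,fx=3,fy=3,interpolation=cv2.INTER_CUBIC))
```

```text
{'time': 4.2, 'joint_positions': array([-0.49262924,  0.35085373,  0.24350868,  1.36940556, -0.08405733,
        1.43088875,  0.86848949]), 'qd': array([-0.00028008, -0.00058716, -0.00086146,  0.0006414 , -0.00036574,
        0.00128074, -0.00195035]), 'joint_torque': array([ 5.26059698e-01, -4.97287488e+01,  3.39020245e+00, -3.08756447e+01,
        2.85526961e-01,  4.51723672e-01, -1.96947090e-03]), 'position': array([0.6441165 , 0.17846912, 0.24968552]), 'tool_rot': array([7.01744772e-01, 3.06190313e+00, 7.33461248e-04]), 'ft_force': array([0.81245448, 1.19596868, 0.48306087]), 'torque': array([ 0.26882604, -0.17184824,  0.00876212]), 'grip_width': 0.24754888982112513}
```

View pics/side2z.png

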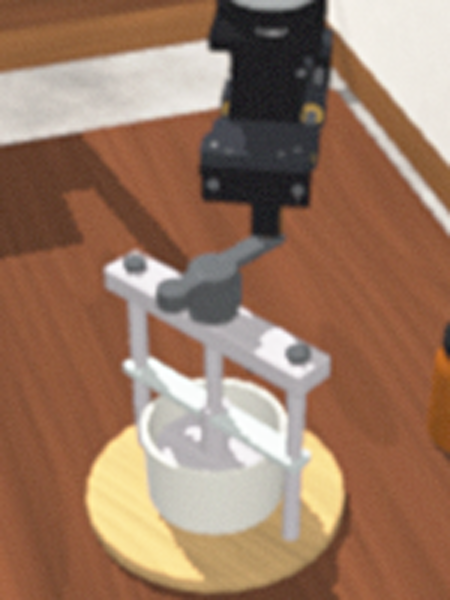

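View pics/top2.png

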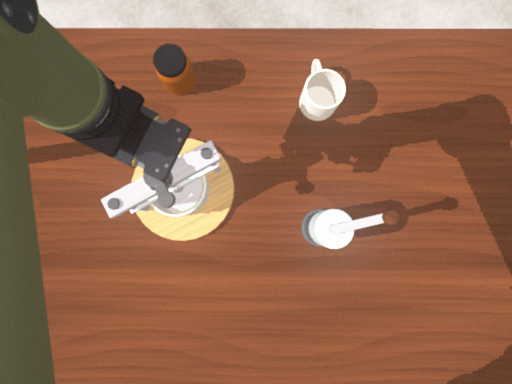

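The fingers closed to 21.5 mm, so they hold the 22 mm grip. The side view shows the crank still seated. Now I'll compute the arc waypoints.

```bash
cat >> h.py <<'E'
def arc(C,r,start_xy,ph):
    """tool-frame deltas mm from commanded start_xy to points at world angles ph (deg), fixed yaw"""
    X=np.array([-.9001,.4357]);Y=np.array([.4357,.9001])
    out=[]
    for p in np.radians(ph):
        d=np.array(C)+r*np.array([np.cos(p),np.sin(p)])-np.array(start_xy)
        out.append((round(float(d@X)*1e3,1),round(float(d@Y)*1e3,1)))
    return out
E
python3 - <<'E'
from h import *
print(arc((.5917,.1491),.06,(.644,.1785),29.3-np.array([4,12,21,31,41,51,58,60])))
E
```

```text
[(-3.4, -2.5), (-9.5, -8.2), (-15.4, -15.6), (-20.5, -24.7), (-23.9, -34.6), (-25.6, -44.9), (-25.7, -52.3), (-25.5, -54.3)]
```

Call:
step_arm([
  [0, 0, 0, -3.4, -2.5, 0, 15],
  [0, 0, 0, -9.5, -8.2, 0, 15],
  [0, 0, 0, -15.4, -15.6, 0, 15],
  [0, 0, 0, -20.5, -24.7, 0, 15],
  [0, 0, 0, -23.9, -34.6, 0, 15],
  [0, 0, 0, -25.6, -44.9, 0, 15],
  [0, 0, 0, -25.7, -52.3, 0, 15],
  [0, 0, 0, -25.5, -54.3, 0, 15],
])

```text
time: 5.3
position: [0.6413, 0.1195, 0.2488]
tool_rot: [-0.7, -3.058, -0.003]
ft_force: [-4.6, 4.1, -0.8]
grip_width: 0.251
```

Run:
```python
from h import *
s=ctrl.get_state();print(s["position"],s["ft_force"],s["torque"],s["grip_width"])
im=optics.get_image("side"); cv2.imwrite(f"pics/side3z.png",cv2.resize(im[20:220,180:330,::-1],None,fx=3,fy=3,interpolation=cv2.INTER_CUBIC))
```

```text
[0.64133006 0.11949864 0.24883421] [-4.57388501  4.06359801 -0.79156512] [ 0.99512932  1.18528672 -0.01338192] 0.25102403244184196
```

View pics/side3z.png

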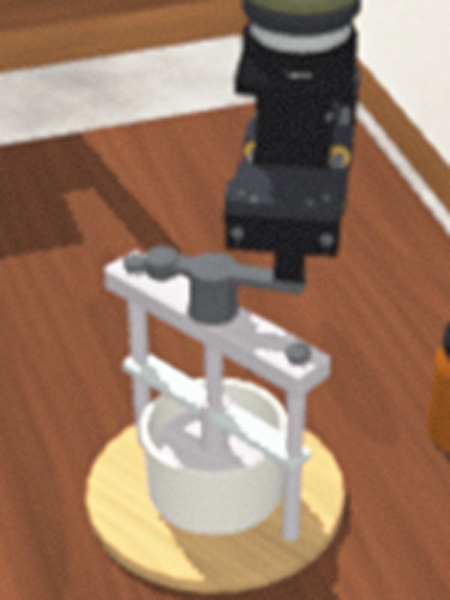

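The crank turned 60° and stays down on its shaft in the picture. The 6 N inward pull shows that my centre was about 2 mm off. I'm refining it to (0.5905, 0.1513), which agrees with the top-view nuts.

Run:
```python
from h import *
C=(.5905,.1513);k=11.25*np.arange(1,9)
st=(.6433,.1185)
for i in range(5):
    a0=-32-90*i
    print(i,a0-90,arc(C,.06,st,a0-k)); p=np.radians(a0-90); st=(C[0]+.06*np.cos(p),C[1]+.06*np.sin(p)); print(np.round(st,4))
```

```text
0 -122 [(4.6, -11.4), (9.2, -22.3), (15.8, -32.0), (24.2, -40.2), (34.0, -46.7), (44.9, -51.1), (56.5, -53.2), (68.3, -53.1)]
[0.5587 0.1004]
1 -212 [(11.5, 2.4), (22.3, 7.0), (32.1, 13.6), (40.3, 22.0), (46.7, 31.9), (51.1, 42.8), (53.3, 54.3), (53.2, 66.1)]
[0.5396 0.1831]
2 -302 [(-2.4, 11.5), (-7.0, 22.3), (-13.6, 32.1), (-22.0, 40.3), (-31.9, 46.7), (-42.8, 51.1), (-54.3, 53.3), (-66.1, 53.2)]
[0.6223 0.2022]
3 -392 [(-11.5, -2.4), (-22.3, -7.0), (-32.1, -13.6), (-40.3, -22.0), (-46.7, -31.9), (-51.1, -42.8), (-53.3, -54.3), (-53.2, -66.1)]
[0.6414 0.1195]
4 -482 [(2.4, -11.5), (7.0, -22.3), (13.6, -32.1), (22.0, -40.3), (31.9, -46.7), (42.8, -51.1), (54.3, -53.3), (66.1, -53.2)]
[0.5587 0.1004]
```

Call:
step_arm([
  [0, 0, 0, 4.6, -11.4, 0, 15],
  [0, 0, 0, 9.2, -22.3, 0, 15],
  [0, 0, 0, 15.8, -32.0, 0, 15],
  [0, 0, 0, 24.2, -40.2, 0, 15],
  [0, 0, 0, 34.0, -46.7, 0, 15],
  [0, 0, 0, 44.9, -51.1, 0, 15],
  [0, 0, 0, 56.5, -53.2, 0, 15],
  [0, 0, 0, 68.3, -53.1, 0, 15],
])

```text
time: 6.35
position: [0.5596, 0.1007, 0.2496]
tool_rot: [0.702, 3.058, 0.005]
ft_force: [4.2, 5.9, -4.8]
grip_width: 0.247
```

Call:
step_arm([
  [0, 0, 0, 11.5, 2.4, 0, 15],
  [0, 0, 0, 22.3, 7.0, 0, 15],
  [0, 0, 0, 32.1, 13.6, 0, 15],
  [0, 0, 0, 40.3, 22.0, 0, 15],
  [0, 0, 0, 46.7, 31.9, 0, 15],
  [0, 0, 0, 51.1, 42.8, 0, 15],
  [0, 0, 0, 53.3, 54.3, 0, 15],
  [0, 0, 0, 53.2, 66.1, 0, 15],
])

```text
time: 7.35
position: [0.5394, 0.1842, 0.2497]
tool_rot: [-0.701, -3.061, -0.0]
ft_force: [-1.4, -1.3, 0.4]
grip_width: 0.246
```

Run:
```python
from h import *
s=ctrl.get_state();print(s["position"],s["ft_force"],s["torque"],s["grip_width"],s["joint_positions"])
for n in("side","top"):
  im=optics.get_image(n); cv2.imwrite(f"pics/{n}4.png",im[:,:,::-1]);cv2.imwrite(f"pics/{n}4z.png",cv2.resize(im[20:220,180:330,::-1],None,fx=3,fy=3,interpolation=cv2.INTER_CUBIC))
```

```text
[0.53935901 0.18419594 0.24974008] [-1.44732282 -1.29765743  0.40738286] [-0.07557035  0.2430733  -0.01143761] 0.24583376311910526 [-0.54760307  0.13707054  0.19154929  1.62201036 -0.02732198  1.38577571
  0.76801841]
```

View pics/side4z.png

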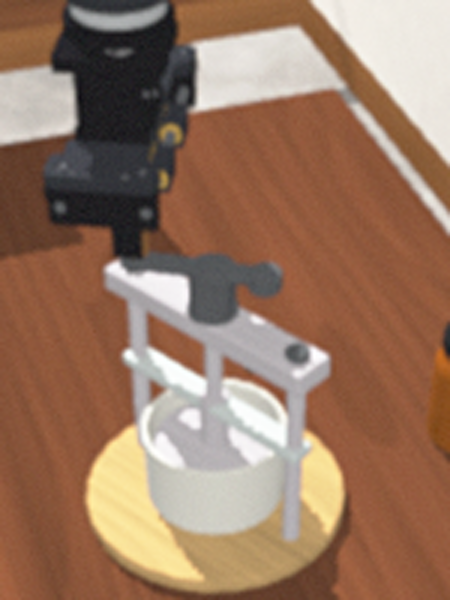

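The crank is seated and the forces are small. There was one brief −4.8 N pull along z in motion, so I'll lower the tool by 1 mm and continue.

Call:
step_arm([
  [0, 0, 0, -2.4, 11.5, 0.5, 15],
  [0, 0, 0, -7.0, 22.3, 1, 15],
  [0, 0, 0, -13.6, 32.1, 1, 15],
  [0, 0, 0, -22.0, 40.3, 1, 15],
  [0, 0, 0, -31.9, 46.7, 1, 15],
  [0, 0, 0, -42.8, 51.1, 1, 15],
  [0, 0, 0, -54.3, 53.3, 1, 15],
  [0, 0, 0, -66.1, 53.2, 1, 15],
])

```text
time: 8.45
position: [0.6244, 0.2021, 0.2493]
tool_rot: [0.701, 3.059, 0.002]
ft_force: [0.2, 1.9, 5.3]
grip_width: 0.252
```

Call:
step_arm([
  [0, 0, 0, -11.5, -2.4, 0, 15],
  [0, 0, 0, -22.3, -7.0, 0, 15],
  [0, 0, 0, -32.1, -13.6, 0, 15],
  [0, 0, 0, -40.3, -22.0, 0, 15],
  [0, 0, 0, -46.7, -31.9, 0, 15],
  [0, 0, 0, -51.1, -42.8, 0, 15],
  [0, 0, 0, -53.3, -54.3, 0, 15],
  [0, 0, 0, -53.2, -66.1, 0, 15],
])

```text
time: 9.45
position: [0.641, 0.1184, 0.2484]
tool_rot: [-0.703, -3.061, 0.001]
ft_force: [-3.0, 1.9, 4.7]
grip_width: 0.25
```

Call:
step_arm([
  [0, 0, 0, 2.4, -11.5, 0, 15],
  [0, 0, 0, 7.0, -22.3, 0, 15],
  [0, 0, 0, 13.6, -32.1, 0, 15],
  [0, 0, 0, 22.0, -40.3, 0, 15],
  [0, 0, 0, 31.9, -46.7, 0, 15],
  [0, 0, 0, 42.8, -51.1, 0, 15],
  [0, 0, 0, 54.3, -53.3, 0, 15],
  [0, 0, 0, 66.1, -53.2, 0, 15],
])

```text
time: 10.45
position: [0.5592, 0.1004, 0.2488]
tool_rot: [0.701, 3.059, 0.001]
ft_force: [3.8, 4.7, 1.1]
grip_width: 0.247
```

Run:
```python
from h import *
s=ctrl.get_state();print(s["position"],s["tool_rot"],s["ft_force"],s["torque"],s["grip_width"])
for n in("side",):
  im=optics.get_image(n); cv2.imwrite(f"pics/{n}5.png",im[:,:,::-1]);cv2.imwrite(f"pics/{n}5z.png",cv2.resize(im[20:220,180:330,::-1],None,fx=3,fy=3,interpolation=cv2.INTER_CUBIC))
```

```text
[0.55921492 0.10035263 0.24876586] [7.01376296e-01 3.05896060e+00 1.43220299e-03] [3.81531734 4.67496335 1.07755961] [ 1.27014598 -1.00117026  0.00152678] 0.2474397251067825
```

View pics/side5z.png

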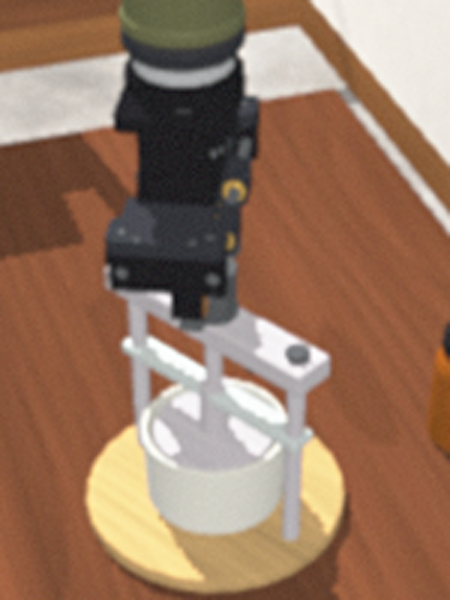

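Two turns' worth is not reached yet (511°), but the plate is rising in the mould and the crank is seated. I'll shift the centre about 1 mm in +y and keep winding.

Call:
step_arm([
  [0, 0, 0, 11.8, 3.0, 0, 15],
  [0, 0, 0, 22.7, 7.9, 0, 15],
  [0, 0, 0, 32.5, 14.5, 0, 15],
  [0, 0, 0, 40.7, 22.9, 0, 15],
  [0, 0, 0, 47.1, 32.8, 0, 15],
  [0, 0, 0, 51.5, 43.7, 0, 15],
  [0, 0, 0, 53.7, 55.2, 0, 15],
  [0, 0, 0, 53.6, 67.0, 0, 15],
])

```text
time: 11.5
position: [0.5385, 0.1845, 0.2487]
tool_rot: [-0.701, -3.06, 0.002]
ft_force: [-0.3, -0.0, 5.5]
grip_width: 0.248
```

Call:
step_arm([
  [0, 0, 0, -2.4, 11.5, 0, 15],
  [0, 0, 0, -7.0, 22.3, 0, 15],
  [0, 0, 0, -13.6, 32.1, 0, 15],
  [0, 0, 0, -22.0, 40.3, 0, 15],
  [0, 0, 0, -31.9, 46.7, 0, 15],
  [0, 0, 0, -42.8, 51.1, 0, 15],
  [0, 0, 0, -54.3, 53.3, 0, 15],
  [0, 0, 0, -66.1, 53.2, 0, 15],
])

```text
time: 12.5
position: [0.6219, 0.2044, 0.2487]
tool_rot: [-0.699, -3.061, -0.001]
ft_force: [-0.4, 1.2, 5.7]
grip_width: 0.248
```

Call:
step_arm([
  [0, 0, 0, -11.5, -2.4, 0, 15],
  [0, 0, 0, -22.3, -7.0, 0, 15],
  [0, 0, 0, -32.1, -13.6, 0, 15],
  [0, 0, 0, -40.3, -22.0, 0, 15],
  [0, 0, 0, -46.7, -31.9, 0, 15],
  [0, 0, 0, -51.1, -42.8, 0, 15],
  [0, 0, 0, -53.3, -54.3, 0, 15],
  [0, 0, 0, -53.2, -66.1, 0, 15],
])

```text
time: 13.5
position: [0.6411, 0.1195, 0.2486]
tool_rot: [-0.703, -3.062, 0.0]
ft_force: [0.8, 0.6, 4.5]
grip_width: 0.252
```

Call:
step_arm([
  [0, 0, 0, 2.4, -11.5, 0, 15],
  [0, 0, 0, 7.0, -22.3, 0, 15],
  [0, 0, 0, 13.6, -32.1, 0, 15],
  [0, 0, 0, 22.0, -40.3, 0, 15],
  [0, 0, 0, 31.9, -46.7, 0, 15],
  [0, 0, 0, 42.8, -51.1, 0, 15],
  [0, 0, 0, 54.3, -53.3, 0, 15],
  [0, 0, 0, 66.1, -53.2, 0, 15],
])

```text
time: 14.5
position: [0.5581, 0.1014, 0.2486]
tool_rot: [0.702, 3.062, -0.0]
ft_force: [2.1, 1.0, 2.7]
grip_width: 0.251
```

Call:
step_arm([
  [0, 0, 0, 11.5, 2.4, 0, 15],
  [0, 0, 0, 22.3, 7.0, 0, 15],
  [0, 0, 0, 32.1, 13.6, 0, 15],
  [0, 0, 0, 40.3, 22.0, 0, 15],
  [0, 0, 0, 46.7, 31.9, 0, 15],
  [0, 0, 0, 51.1, 42.8, 0, 15],
  [0, 0, 0, 53.3, 54.3, 0, 15],
  [0, 0, 0, 53.2, 66.1, 0, 15],
])

```text
time: 15.5
position: [0.539, 0.1851, 0.2484]
tool_rot: [-0.7, -3.061, 0.0]
ft_force: [-0.5, -0.5, 4.3]
grip_width: 0.253
```

Run:
```python
from h import *
s=ctrl.get_state();print(s["position"],s["tool_rot"],s["ft_force"],s["torque"],s["grip_width"])
for n in("side",):
  im=optics.get_image(n); cv2.imwrite(f"pics/{n}6.png",im[:,:,::-1]);cv2.imwrite(f"pics/{n}6z.png",cv2.resize(im[20:220,180:330,::-1],None,fx=3,fy=3,interpolation=cv2.INTER_CUBIC))
```

```text
[0.53903534 0.18511433 0.24842885] [-7.00347864e-01 -3.06115684e+00  4.86339916e-04] [-0.50633284 -0.47551647  4.30705403] [-0.28119755  0.0639136   0.04813059] 0.2526453455543377
```

View pics/side6z.png

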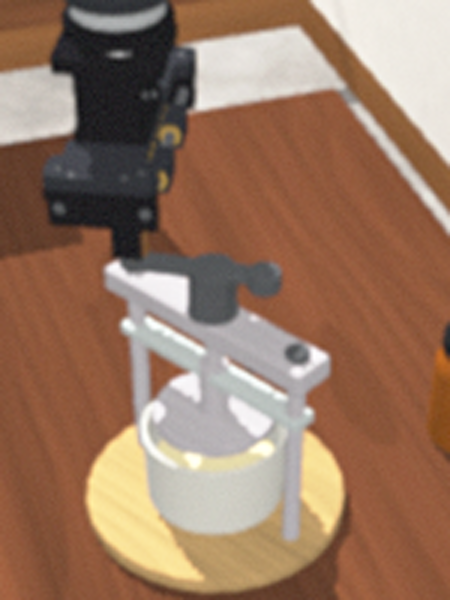

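The plate is now level with the mould rim or just above it, with about 2.7 turns done. One more full turn.

Call:
step_arm([
  [0, 0, 0, -2.4, 11.5, 0, 15],
  [0, 0, 0, -7.0, 22.3, 0, 15],
  [0, 0, 0, -13.6, 32.1, 0, 15],
  [0, 0, 0, -22.0, 40.3, 0, 15],
  [0, 0, 0, -31.9, 46.7, 0, 15],
  [0, 0, 0, -42.8, 51.1, 0, 15],
  [0, 0, 0, -54.3, 53.3, 0, 15],
  [0, 0, 0, -66.1, 53.2, 0, 15],
])

```text
time: 16.55
position: [0.6228, 0.2038, 0.2485]
tool_rot: [-0.701, -3.062, -0.001]
ft_force: [-0.5, 0.4, 5.4]
grip_width: 0.248
```

Call:
step_arm([
  [0, 0, 0, -11.5, -2.4, 0, 15],
  [0, 0, 0, -22.3, -7.0, 0, 15],
  [0, 0, 0, -32.1, -13.6, 0, 15],
  [0, 0, 0, -40.3, -22.0, 0, 15],
  [0, 0, 0, -46.7, -31.9, 0, 15],
  [0, 0, 0, -51.1, -42.8, 0, 15],
  [0, 0, 0, -53.3, -54.3, 0, 15],
  [0, 0, 0, -53.2, -66.1, 0, 15],
])

```text
time: 17.55
position: [0.6409, 0.1194, 0.2484]
tool_rot: [-0.702, -3.062, 0.0]
ft_force: [-0.6, 0.6, 2.7]
grip_width: 0.249
```

Call:
step_arm([
  [0, 0, 0, 2.4, -11.5, 0, 15],
  [0, 0, 0, 7.0, -22.3, 0, 15],
  [0, 0, 0, 13.6, -32.1, 0, 15],
  [0, 0, 0, 22.0, -40.3, 0, 15],
  [0, 0, 0, 31.9, -46.7, 0, 15],
  [0, 0, 0, 42.8, -51.1, 0, 15],
  [0, 0, 0, 54.3, -53.3, 0, 15],
  [0, 0, 0, 66.1, -53.2, 0, 15],
])

```text
time: 18.55
position: [0.5582, 0.1015, 0.2486]
tool_rot: [0.702, 3.061, 0.0]
ft_force: [3.2, 2.1, 2.0]
grip_width: 0.249
```

Call:
step_arm([
  [0, 0, 0, 11.5, 2.4, 0, 15],
  [0, 0, 0, 22.3, 7.0, 0, 15],
  [0, 0, 0, 32.1, 13.6, 0, 15],
  [0, 0, 0, 40.3, 22.0, 0, 15],
  [0, 0, 0, 46.7, 31.9, 0, 15],
  [0, 0, 0, 50.8, 42.0, 0, 15],
  [0, 0, 0, 52.4, 48.0, 0, 15],
  [0, 0, 0, 52.4, 48.0, 0, 15],
])

```text
time: 19.55
position: [0.5322, 0.1685, 0.2486]
tool_rot: [-0.7, -3.062, -0.001]
ft_force: [-3.3, 2.3, 4.8]
grip_width: 0.247
```

Run:
```python
from h import *
s=ctrl.get_state();print(s["position"],s["tool_rot"],s["ft_force"],s["torque"],s["grip_width"])
for n in("side",):
  im=optics.get_image(n); cv2.imwrite(f"pics/{n}7.png",im[:,:,::-1]);cv2.imwrite(f"pics/{n}7z.png",cv2.resize(im[20:220,180:330,::-1],None,fx=3,fy=3,interpolation=cv2.INTER_CUBIC))
```

```text
[0.53224549 0.16846659 0.24858325] [-7.00050883e-01 -3.06173447e+00 -1.24822377e-03] [-3.2679289   2.34266733  4.75802951] [0.29302635 0.4859416  0.01388629] 0.24727063478658767
```

View pics/side7z.png

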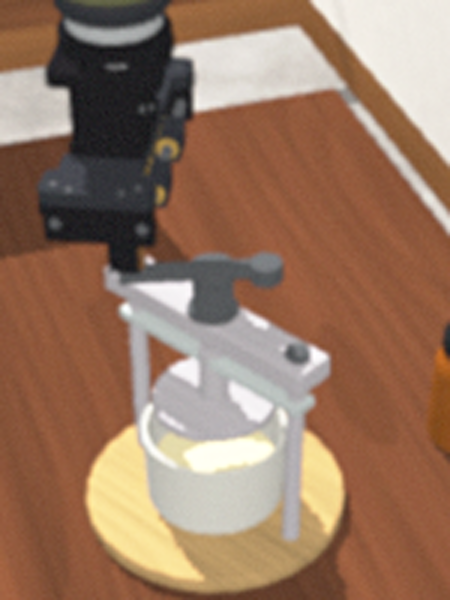

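The plate is well above the rim, with about 3.6 turns done and an expected clearance of about 23 mm. Now I'll release and go straight up.

Call:
step_arm([
  [0, 0, 0, 0, 0, -0.5, 15],
  [0, 0, 0, 0, 0, -0.5, 26],
  [0, 0, 0, 0, 0, -0.5, 40],
  [0, 0, 0, 0, 0, -0.5, 60],
  [0, 0, 0, 0, 0, -0.5, 87],
  [0, 0, 0, 0, 0, -0.5, 87],
  [0, 0, 0, 0, 0, -0.5, 87],
  [0, 0, 0, 0, 0, -0.5, 87],
])

```text
time: 20.6
position: [0.5325, 0.1672, 0.2491]
tool_rot: [0.702, 3.062, 0.0]
ft_force: [-1.0, 0.9, -0.8]
grip_width: 0.9
```

Call:
step_arm([
  [0, 0, 0, 0, 0, -3, 87],
  [0, 0, 0, 0, 0, -10, 87],
  [0, 0, 0, 0, 0, -22, 87],
  [0, 0, 0, 0, 0, -38, 87],
  [0, 0, 0, 0, 0, -55, 87],
  [0, 0, 0, 0, 0, -75, 87],
  [0, 0, 0, 0, 0, -95, 87],
  [0, 0, 0, 0, 0, -100, 87],
])

```text
time: 21.6
position: [0.5332, 0.1674, 0.3515]
tool_rot: [0.701, 3.059, 0.003]
ft_force: [0.2, 0.3, -0.5]
grip_width: 0.997
```

Call:
step_arm([
  [0, 0, 0, 20, 8, 0, 87],
  [0, 0, 0, 50, 30, 0, 87],
  [0, 0, 0, 80, 60, 0, 87],
  [0, 0, 0, 110, 100, 0, 87],
  [0, 0, 0, 140, 140, 0, 87],
  [0, 0, 0, 150, 170, 0, 87],
  [0, 0, 0, 150, 180, 0, 87],
  [0, 0, 0, 150, 180, 0, 87],
])

```text
time: 22.6
position: [0.4765, 0.3938, 0.3484]
tool_rot: [-0.703, -3.062, 0.002]
ft_force: [0.7, 0.6, 0.6]
grip_width: 1.004
```

Run:
```python
from h import *
s=ctrl.get_state();print(s["position"],s["ft_force"],s["grip_width"])
for n in("side","top"):
  im=optics.get_image(n); np.save(f"pics/{n}8.npy",im);cv2.imwrite(f"pics/{n}8.png",im[:,:,::-1])
  if n=="side":cv2.imwrite(f"pics/{n}8z.png",cv2.resize(im[60:220,190:330,::-1],None,fx=3.7,fy=3.7,interpolation=cv2.INTER_CUBIC))
```

```text
[0.47645143 0.39380806 0.34844314] [0.65054912 0.64709425 0.64954264] 1.0040584224882607
```

View pics/side8z.png

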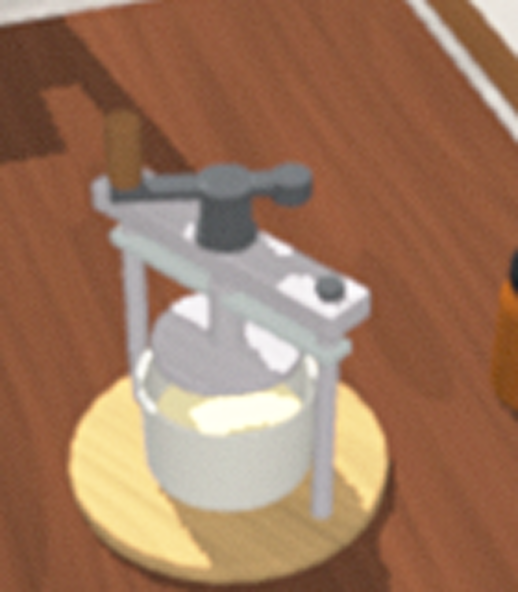

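View pics/top8.png

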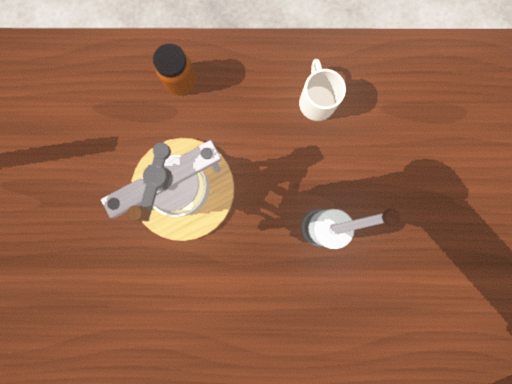

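Run:
```python
from h import *
C=np.array([.591,.1505])
a=np.radians(np.arange(0,360,3))
for z in(.085,.1,.108,.116):
    q=np.array([proj("side",(C[0]+.05*np.cos(t),C[1]+.05*np.sin(t),z)) for t in a]);print(z,"lowest row",q[:,1].max(), "rim/axis",proj("side",(*C,z)))
q=np.array([proj("side",(C[0]+.06*np.cos(t),C[1]+.06*np.sin(t),.085)) for t in a]);print("rim rows",q[:,1].min(),q[:,1].max(),"cols",q[:,0].min(),q[:,0].max())
print("seen plate bottom row",60+393/3.7,"rim front seen", 60+428/3.7)
print("grip tri",tri(ray("top",(135,213)),ray("side",(190+123/3.7,60+116/3.7))))
a0=np.load("pics/top0.npy").astype(int);a1=np.load("pics/top8.npy").astype(int)
for k in (a0,a1):
    m=(k.min(2)>190).astype(np.uint8);m[:,:300]=0;m[:,400:]=0;m[:200]=0;m[260:]=0
    y,x=np.nonzero(m);print("mill",x.mean(),y.mean(),len(x))
```

```text
0.085 lowest row 175.10130972796992 rim/axis [250.96167084 161.30320505]
0.1 lowest row 170.4077930413171 rim/axis [250.89821588 156.62735996]
0.108 lowest row 167.86802964862903 rim/axis [250.8638943  154.09828491]
0.116 lowest row 165.30233398077374 rim/axis [250.82923318 151.54418903]
rim rows 145.81675694992865 177.96571537237182 cols 226.499198356892 275.4446579353182
seen plate bottom row 166.2162162162162 rim front seen 175.67567567567568
grip tri [0.53428713 0.16435491 0.28745746]
mill 337.3355184743743 227.37961859356378 1678
mill 330.74402730375425 229.65443686006827 1172
```

Clearance checks out at about 21 mm after correcting for the offset seen at the rim. Two readings need a better check: the grip height (rough pixel picks) and the mill (now in the arm's shadow). I'll compare the hub and mill before and after in the side view.

Run:
```python
from h import *
a=np.load("pics/side0.npy");b=np.load("pics/side8.npy")
f=lambda i,r:cv2.resize(i[r[0]:r[1],r[2]:r[3],::-1],None,fx=5,fy=5,interpolation=cv2.INTER_CUBIC)
cv2.imwrite("pics/cmpA.png",np.hstack([f(a,(75,145,210,285)),f(b,(75,145,210,285))]))
ta=cv2.cvtColor(a,cv2.COLOR_RGB2GRAY)[220:305,230:300];sb=cv2.cvtColor(b,cv2.COLOR_RGB2GRAY)[210:315,220:310]
r=cv2.matchTemplate(sb,ta,cv2.TM_CCOEFF_NORMED);print("mill match (10,10 expected)",cv2.minMaxLoc(r))
ha=cv2.cvtColor(a,cv2.COLOR_RGB2GRAY)[104:126,240:262];sb=cv2.cvtColor(b,cv2.COLOR_RGB2GRAY)[94:136,230:272]
print("hub",cv2.minMaxLoc(cv2.matchTemplate(sb,ha,cv2.TM_CCOEFF_NORMED)))
```

```text
mill match (10,10 expected) (0.27262210845947266, 0.944642186164856, (20, 0), (10, 10))
hub (-0.40677425265312195, 0.6026613712310791, (14, 0), (12, 11))
```

View pics/cmpA.png

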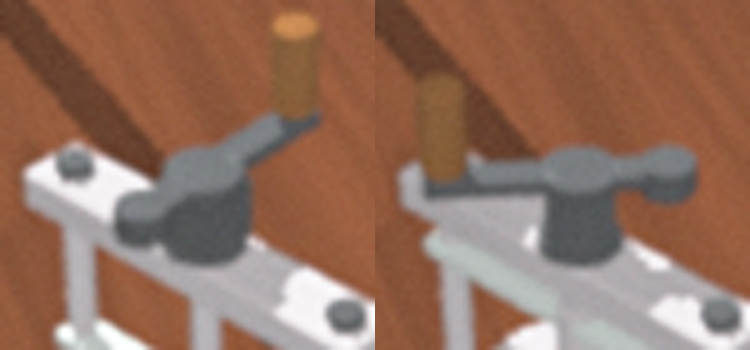

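In both crops the hub spans the same rows (top edge about 148, bottom about 262), so it is still seated. The mill matches at zero shift. I'm handing in.

```bash
python3 -c "
from bench import ctrl
print(ctrl.close_job())"
```

```text
the job is handed in; nothing more can be done
None
```

I gripped the wooden grip at 8 N, wound the crank about 3.6 turns clockwise, let go, lifted straight off and moved away. The job was handed in at about 23 s.

- **Plate:** its underside is about 21 mm above the rim in the side image, after correcting for a row offset seen at the rim. The turn count predicts 23 mm.
- **Crank:** it is seated, with the hub at the same height against the beam before and after. At release and after backing away, the force readings were about 1 N or less.
- **Mill:** it did not move; the side view matches at zero pixel shift.
- **Forces:** no reading passed about 9 N. These were taken only at the end of each one-second move.

**Checks that disagreed:**
- **Grip-top height:** the two-view estimate gave 287 mm at the end and 282 mm at the start. I put this down to rough pixel picks, because the hub comparison shows no lift.
- **Mill colour blob:** in the top view it changed size and position, because the arm's shadow fell on the mill.
- **Hub template match:** it was inconclusive (score 0.60) because the arm points another way, so I judged seating from the side-by-side crops.

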